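Let two cans down a gravity-feed rack

ROBOT

A 6-joint arm with a two-finger parallel gripper is mounted at the origin on the work surface. World frame = base frame: x ahead of the robot, y to its left, z up, the work surface at z = 0. Lengths are in m, angles in degrees, forces in N, time in s.
With the tool pointing down it reaches from about 0.35 to 0.875 m from the base axis. Payload 4.2 kg.
Tool frame: the origin (TCP) lies between the finger pads; the fingertips stand 25 mm ahead of it and the grasp point (between the pads) lies 6 mm ahead of it (r.tips_ahead is the distance from the TCP to the fingertips, in m); z points along the fingers, y is the direction in which the jaws open and shut (so a half turn about z gives the same grasp; the last joint's range is limited). The gripper opens to 87 mm and grips with 3 to 60 N. Pads are 19 mm wide; open, the fingers measure 117 mm over their backs; the gripper's body (75 mm by 190 mm) begins 51 mm behind the grasp point.
Start: joints at [82.655, 22.042, 0.453, 0, -68.411, -14.817], TCP at [0.236, 0.579, 0.248] pointing down, gripper open.
Joint ranges: [-179.83, 179.83], [-69.29, 118.12], [-61.27, 80.66], [-181.25, 117.63], [-171.15, -9.14], [-177.46, 177.46]. Speed limits (degrees/s): [159.86, 159.86, 180, 180, 180, 180].

INTERFACE

Orientations are given as a 3x3 rotation matrix whose columns are the frame's x, y, z axes.
In Python, from station import r, vision, finish_job gives the robot as it stands.
- The arm moves only by the shell command python3 -m jog 'ROWS'. ROWS is a JSON object of lists of equal length, an entry for each row: "rot": the turn, a rotation vector about the world's x, y, z in degrees, a list of three; "delta_pos": the shift along the world's x, y, z in mm, a list of three; "grip": the opening in per cent of the stroke, from 0 (shut) to 100 (fully open). A call has 1 to 10 rows; each row shifts and turns the commanded pose from where the row before left it; what a row does not reach is not made up. A row lasts 1/12 s, in which the tool goes at most 41.7 mm and 7.16 degrees, less where a joint would pass 70% of its speed; a pose out of reach is approached as far as the arm can. A call with a gripper value outside its range is refused whole. The fingers move at their own pace and stop on an object; the grip force is fixed at half the most. Time passes only in rows, so rows that do not move let the fingers close. It gives the time, the measured TCP pose, the force and the opening at its end, in the units of the state.
- r.sense(): the state, without advancing time (a new reading comes with each control period).
- vision.capture(name): name is "side" or "top" or "wrist"; returns a dict with "frame" (420x560x3 uint8, red, green, blue), "K" (3x3 intrinsics, pixels), "k1" (the pictures are not rectified: a ray, as slopes to the right and down, at radius r is drawn at 1 + k1 r^2 times it, then the intrinsics apply), "xyz" and "orientation" of the camera in the world. Camera axes: x right, y up, looking along -z (the intrinsics and any distortion apply to the point x, -y, -z); pixel columns grow to the right and rows downward; lengths in m; the calibration is good to about 2 mm. A picture is of the moment at which its call begins. There is no depth.
- finish_job(): hands the job in, once; it reports no verdict.
The state is a dict: "time_s": time; "joints": joint angles; "joint_velocities": joint speeds; "effort": joint torques, N m; "tcp_pos": TCP position; "ee_rot": TCP orientation; "wrist_force": force on the tool from outside, world axes, zero at the start; "moment": the same for the moment, N m; "gripper_width": opening from 0.0 (shut) to 1.0 (fully open).
Only numpy, scipy, OpenCV 4.12 (cv2) and the standard library are available. Lean on these libraries where they do the work, as an engineer would, in place of code of your own. Each camera call takes 0.05 s, during which the arm holds its last target. There are 200 camera calls.

TASK

Press down the black paddle of the can rack's rocking lever with the fingertips so that the gate at the lever's other end lifts, and keep it down until both cans have rolled past the gate into the trough at the low end; then let the lever come all the way back up so the gate shuts behind them. Do not touch the cans or the gate with the robot, and leave the loose can, the ring cutter and the ramekin standing where they are.

Things in the scene. Friction and masses are not known exactly. Their poses are not given: they have to be found in the camera images.
- rack: Fixed steel can rack: lane 76 mm wide, 250 mm long, sloping 12 deg down to the rack's -x; side walls 26 mm. Origin on the table under the lane at the gate; x uphill along the lane to the paddle, y across, z up. Cans wait at x 0 to 0.11; the trough is x -0.13 to 0. Lane floor 48 mm up at the gate. Pivot cheeks at x 0.045, y +-0.04 are 142 mm tall.
- lever (a joint): Rocking lever above the lane's middle; level pivot along the rack's y at x 0.044, z 0.131 in its frame. Angle, rad: 0 at rest (gate shut), grows as the paddle goes down, stop at 0.50. Sprung back: about 3 N on the paddle starts it, 6 N holds it at the stop. The gate clears the cans above about 0.35; 0.40 to 0.50 lets them pass in a second or two.
- paddle (a point): Black press plate on the lever's uphill end, 46 mm along the lever, 64 across, 8 thick. The point: centre of its upper face, 162 mm above the table at rest, 43 mm lower at the stop; 92 mm from the pivot along the lever and 12 mm above the lever's pivot line. z is normal to the face; at rest it leans 12 deg (pivot-side edge lower), at the stop 17 deg the other way.
- gate (a point): Steel plate on the lever's other end, 56 mm wide, 43 mm tall, 4 mm thick, hanging across the lane in front of the cans. The point: middle of its lower edge, about 33 mm above the lane floor when shut.
- can_front: Small food can with a paper label, 53 mm diameter, 62 mm long, about 0.2 kg, lying across the lane against the gate. Origin: its centre; y is its axis. Once past the gate and at rest in the trough it lies at about x = -0.107 in the rack's frame.
- can_back: The same kind of can, lying uphill of the first and touching it. Origin: its centre. Once past the gate and at rest in the trough it lies at about x = -0.055 in the rack's frame.
- spare_can: Bystander: the same kind of can standing on the table, 53 mm diameter, 62 mm tall. Origin: centre of its underside.
- cutter: Bystander: round steel ring cutter standing on the table, 64 mm diameter, 45 mm tall, open. Origin: centre of its underside.
- ramekin: Bystander: white ceramic ramekin, 76 mm diameter at the rim, 45 mm tall. Origin: centre of its underside.
Mind the look-alikes: they are no part of the job. Leave any green or orange look-alike of the can_back alone.

How it is judged:
By the outcome, as a careful person would: the job done as asked, in the order asked, and still so for the second after the job is handed in, with the robot touching nothing.
It also fails if it takes over 38 s, if anything falls off the work surface, if the arm or the gripper's body presses on something with over 40 N, if the wrist force passes 120 N, or if a joint passes its speed limit or range.

## Working session

There is one attempt and no reset: what is moved stays moved. The work goes in short steps, Python scripts to look and compute and a shell command to move; the robot and the scene stay as the last step left them, time stands still between calls to the robot, and variables do not carry over. Pictures are saved under pics/ and viewed, about 8 in all and at most 12, crops included, and the job is handed in when it is done.

```bash
mkdir -p pics; cat > h.py <<'E'
import numpy as np, cv2, pickle
from station import r, vision, finish_job
def cap(n,f):
    c=vision.capture(n); pickle.dump(c,open(f'pics/{f}.pkl','wb')); cv2.imwrite(f'pics/{f}.png',c['frame'][:,:,::-1]); return c
def load(f): return pickle.load(open(f'pics/{f}.pkl','rb'))
def ray(c,u,v):
    K=np.array(c['K']); D=np.array([c['k1'],0,0,0],float)
    p=cv2.undistortPoints(np.array([[[u,v]]],float),K,D)[0,0]
    d=np.array(c['orientation'])@np.array([p[0],-p[1],-1]); return np.array(c['xyz']),d/np.linalg.norm(d)
def plane(c,u,v,z):
    o,d=ray(c,u,v); return o+d*(z-o[2])/d[2]
def proj(c,X):
    q=np.array(c['orientation']).T@(np.array(X)-np.array(c['xyz'])); p=np.array([q[0],-q[1]])/-q[2]
    p=p*(1+c['k1']*(p@p)); K=np.array(c['K']); return K[:2,:2]@p+K[:2,2]
def tri(c1,a,c2,b):
    o1,d1=ray(c1,*a);o2,d2=ray(c2,*b)
    s=np.linalg.lstsq(np.c_[d1,-d2],o2-o1,rcond=None)[0]
    p,q=o1+s[0]*d1,o2+s[1]*d2; return (p+q)/2,np.linalg.norm(p-q)
E
python3 - <<'E'
from h import *
a=cap('top','top0');b=cap('side','side0')
for c in(a,b):print(c['K'],c['k1'],c['xyz'],c['orientation'])
s=r.sense();print(s['tcp_pos'],s['ee_rot'],s['time_s'],r.tips_ahead)
E
```

```text
[[438.25705132   0.         273.13757198]
 [  0.         438.25705132 218.52766949]
 [  0.           0.           1.        ]] -0.13188039038530366 [ 0.47316948 -0.01038669  0.89423491] [[-0.01037706  0.98898366 -0.14766053]
 [-0.99986245 -0.01217306 -0.01126453]
 [-0.01293792  0.14752332  0.98897395]]
[[531.58939897   0.         278.57826599]
 [  0.         531.58939897 211.15503805]
 [  0.           0.           1.        ]] -0.040727826737366836 [ 0.51590391 -0.63962997  0.6568527 ] [[ 0.98969035  0.10222285 -0.10031703]
 [-0.14236318  0.62546413 -0.76715536]
 [-0.01567611  0.77352771  0.63356858]]
[0.23555803 0.57838895 0.24656759] [[ 9.26070469e-01 -3.77350114e-01 -6.14668394e-04]
 [-3.77350591e-01 -9.26068606e-01 -1.86239796e-03]
 [ 1.33550982e-04  1.95665724e-03 -9.99998077e-01]] 0.1 0.025
```

View pics/top0.png

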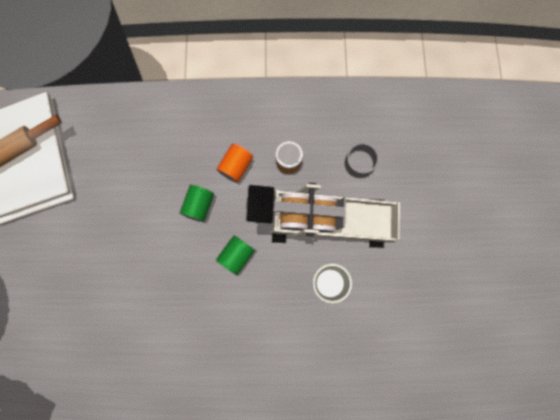

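View pics/side0.png

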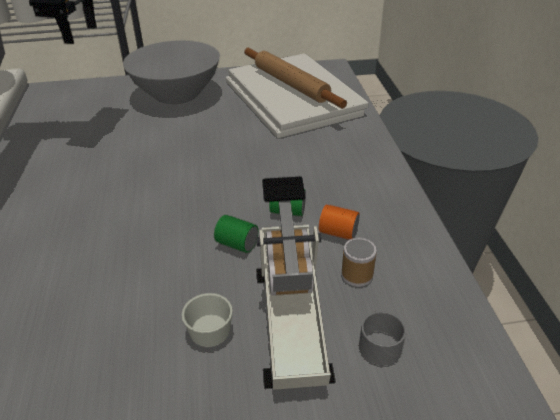

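Top view: black paddle at about (260,204), rack running right (world -y) with two orange-labelled cans at (295–325,212). Look-alikes on the table are green at (197,203) and (235,255) and orange at (235,162); spare can (289,154), cutter (361,160), ramekin (332,283). Side view: paddle at (284,189), gate at (291,283). The only black press plate is the paddle, on the lever's uphill end.

```bash
python3 - <<'E'
from h import *
a=load('top0');b=load('side0')
def blob(c,box,th):
    u0,v0,u1,v1=box; g=c['frame'].max(2)[v0:v1,u0:u1]; m=(g<th).astype('uint8')
    n,l,s,ce=cv2.connectedComponentsWithStats(m); i=1+np.argmax(s[1:,4])
    k=(l==i).astype('uint8'); k=cv2.morphologyEx(k,cv2.MORPH_OPEN,np.ones((5,5)))
    ct=max(cv2.findContours(k,0,2)[0],key=cv2.contourArea); q=cv2.minAreaRect(ct)
    return np.array(q[0])+[u0,v0],cv2.boxPoints(q)+[u0,v0],cv2.contourArea(ct)
A=blob(a,(235,175,290,232),28);B=blob(b,(250,165,320,215),28)
print(A);print(B)
X,e=tri(a,A[0],b,B[0]);print('paddle',X,e)
for p in A[1]:print(p,plane(a,*p,.162))
for p in B[1]:print(p,plane(b,*p,.162))
w=np.zeros((600,800,3),'uint8')
w1=cv2.resize(a['frame'][160:260,225:415],None,fx=4.2,fy=4.2,interpolation=2)[:,:800]
w2=cv2.resize(b['frame'][165:305,180:390][:,40:],None,fx=1,fy=1)
cv2.imwrite('pics/crop1.png',w1[:,:,::-1])
c2=cv2.resize(b['frame'][165:315,220:400],None,fx=4,fy=4,interpolation=2);cv2.imwrite('pics/crop2.png',c2[:,:,::-1])
E
```

```text
(array([261., 204.]), array([[250., 187.],
       [272., 187.],
       [272., 221.],
       [250., 221.]]), 571.5)
(array([283.87413788, 188.86034584]), array([[263.4758625 , 179.08965397],
       [302.98620987, 176.76551914],
       [304.27241516, 198.63103867],
       [264.76206589, 200.95517349]]), 770.5)
paddle [0.60984691 0.01851446 0.15696393] 0.0023971801547310787
[250. 187.] [0.63751432 0.03697074 0.162     ]
[272. 187.] [ 0.63699452 -0.00066769  0.162     ]
[272. 221.] [ 5.78301365e-01 -8.23473465e-05  1.62000000e-01]
[250. 221.] [0.57875465 0.03709541 0.162     ]
[263.4758625  179.08965397] [0.58202605 0.04295166 0.162     ]
[302.98620987 176.76551914] [0.64497556 0.03890124 0.162     ]
[304.27241516 198.63103867] [ 0.63683999 -0.01714003  0.162     ]
[264.76206589 200.95517349] [ 0.57717242 -0.01309362  0.162     ]
```

View pics/crop1.png

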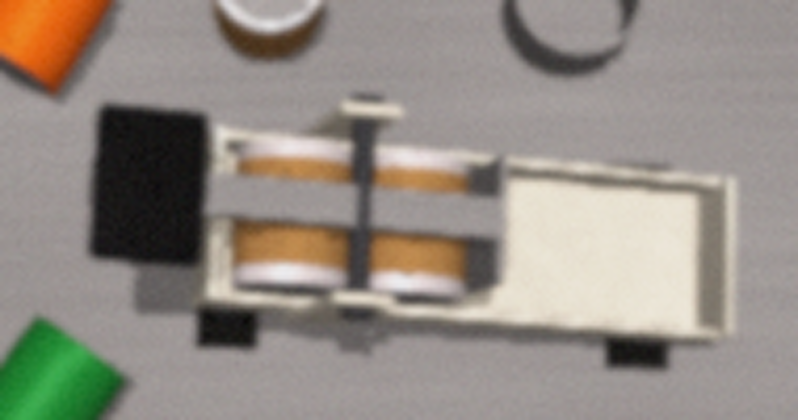

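View pics/crop2.png

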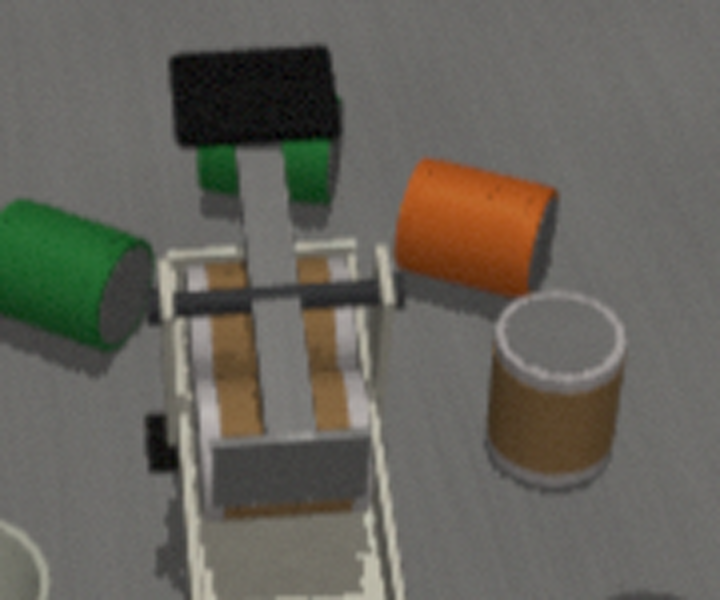

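Crop 1 confirms the black plate is on the lever's uphill end: corners (104,106), (207,115), (196,263) and (90,256). The lane runs about 5° off world -y. Crop 2 shows the gate shut in front of the two orange-labelled cans. The paddle comes out at (0.610, 0.0185, ~0.16), which agrees with the stated 162 mm height and 64 mm width. I'll approach high with the fingers shut and the jaws across the lane.

```bash
python3 -m jog '{"delta_pos":[[20,-28,0],[20,-28,0],[20,-28,0],[20,-28,0],[20,-28,0],[20,-28,0],[20,-28,0],[20,-28,0],[20,-28,0],[20,-28,0]],"rot":[[0,0,-7],[0,0,-7],[0,0,-7],[0,0,-7],[0,0,-7],[0,0,-7],[0,0,-7],[0,0,-7],[0,0,-7],[0,0,-7]],"grip":[0,0,0,0,0,0,0,0,0,0]}'
python3 -m jog '{"delta_pos":[[20,-28,0],[20,-28,0],[20,-28,0],[20,-28,0],[20,-28,0],[20,-28,0],[20,-28,0],[20,-28,0],[0,0,0],[0,0,0]],"rot":[[0,0,-3],[0,0,0],[0,0,0],[0,0,0],[0,0,0],[0,0,0],[0,0,0],[0,0,0],[0,0,0],[0,0,0]],"grip":[0,0,0,0,0,0,0,0,0,0]}'
python3 -c "
from h import *
s=r.sense();print(s['tcp_pos'],s['ee_rot'],s['joints'],s['gripper_width'],s['wrist_force'],s['time_s'])"
```

```text
time_s: 0.93
tcp_pos: [0.4362, 0.2971, 0.2473]
ee_rot: [[-0.044, -0.999, -0.001], [-0.999, 0.044, -0.0], [0.0, 0.001, -1.0]]
wrist_force: [1.3, 0.4, -0.2]
gripper_width: 0.325
time_s: 1.77
tcp_pos: [0.596, 0.0732, 0.2464]
ee_rot: [[-0.093, -0.996, -0.002], [-0.996, 0.093, -0.0], [0.001, 0.002, -1.0]]
wrist_force: [-0.5, 0.4, 0.8]
gripper_width: 0.009
[0.59602469 0.07321457 0.24642421] [[-9.34436674e-02 -9.95622877e-01 -1.83505882e-03]
 [-9.95624417e-01  9.34445100e-02 -3.78720766e-04]
 [ 5.48539231e-04  1.79164031e-03 -9.99998245e-01]] [ 2.24261652e+01  1.97555049e+01 -3.17073190e+00 -2.17554778e-02
 -6.71792323e+01 -2.77794879e+01] 0.008618231017072384 [-0.47683859  0.39389345  0.80004975] 1.7667
```

```bash
python3 -m jog '{"delta_pos":[[6,-26,0],[7,-26,0],[0,0,-20],[0,0,-22],[0,0,0]],"rot":[[0,0,0],[0,0,0],[0,0,0],[0,0,0],[0,0,0]],"grip":[0,0,0,0,0]}'
python3 - <<'E'
from h import *
b=cap('side','s1');s=r.sense();t=s['tcp_pos'];print(t,s['wrist_force'],s['time_s'])
print(proj(b,np.array(t)-[0,0,.025]))
w=cv2.resize(b['frame'][80:320,160:440],None,fx=2.4,fy=2.4,interpolation=2);cv2.imwrite('pics/s1c.png',w[:,:,::-1])
E
```

```text
time_s: 2.18
tcp_pos: [0.6054, 0.0232, 0.2009]
ee_rot: [[-0.091, -0.996, -0.01], [-0.996, 0.091, -0.001], [0.001, 0.009, -1.0]]
wrist_force: [-1.5, 0.4, -0.8]
gripper_width: 0.008
[0.60673408 0.02334096 0.20325849] [-0.06769565  0.657845   -0.27853688] 2.2333
[280.52933866 176.35997545]
```

View pics/s1c.png

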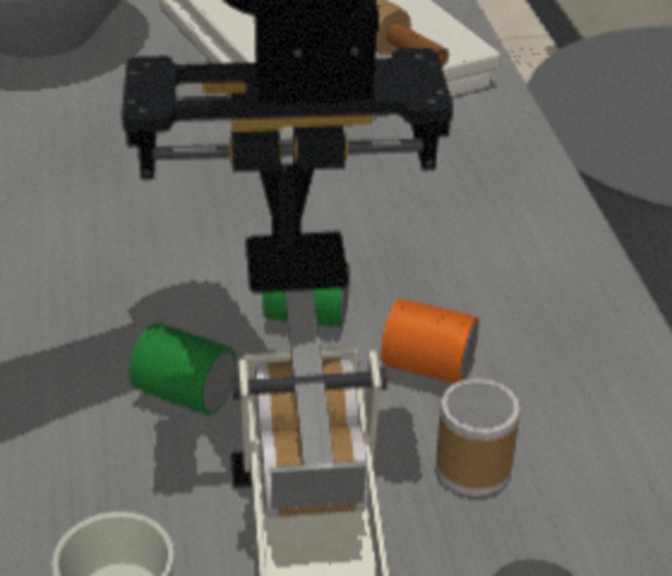

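The shut fingertips (about (288,240) in the crop) are just above the middle of the paddle. I'll press down in stages and watch the force.

```bash
python3 -m jog '{"delta_pos":[[2,0,-8],[0,0,-6],[0,0,-6],[0,0,-6],[0,0,-6],[0,0,-6],[0,0,-6],[0,0,0]],"rot":[[0,0,0],[0,0,0],[0,0,0],[0,0,0],[0,0,0],[0,0,0],[0,0,0],[0,0,0]],"grip":[0,0,0,0,0,0,0,0]}'
```

```text
time_s: 2.9
tcp_pos: [0.6109, 0.0231, 0.1607]
ee_rot: [[-0.09, -0.996, 0.0], [-0.996, 0.09, 0.0], [-0.0, -0.0, -1.0]]
wrist_force: [1.3, 0.5, 1.0]
gripper_width: 0.006
```

```bash
python3 - <<'E'
from h import *
b=cap('side','s2');s=r.sense();print(s['tcp_pos'],s['wrist_force'],s['time_s'])
w=cv2.resize(b['frame'][140:320,180:400],None,fx=3,fy=3,interpolation=2);cv2.imwrite('pics/s2c.png',w[:,:,::-1])
E
```

```text
[0.61051961 0.02269088 0.16081988] [0.29195202 0.5065338  1.12862828] 2.95
```

View pics/s2c.png

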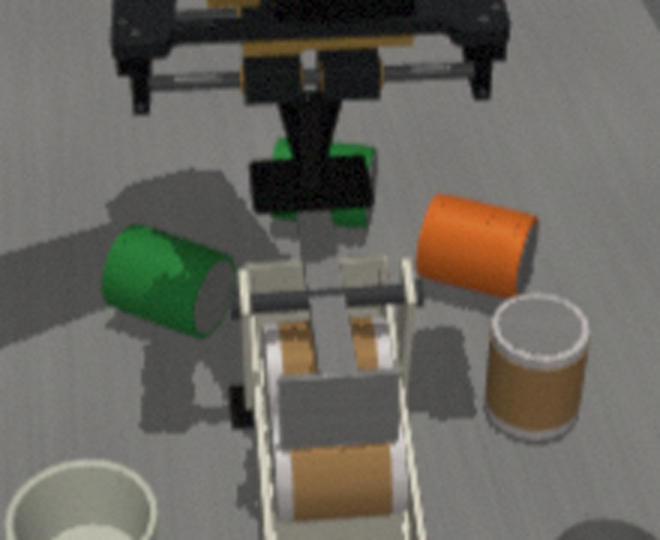

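The lever is tilting at (310,180), the gate has lifted to (338,410), and the front can is starting to roll under at (342,480). I'll press the rest of the way and hold.

```bash
python3 -m jog '{"delta_pos":[[0,0,-6],[0,0,-5],[0,0,-2],[0,0,0]],"rot":[[0,0,0],[0,0,0],[0,0,0],[0,0,0]],"grip":[0,0,0,0]}'
```

```text
time_s: 3.28
tcp_pos: [0.6105, 0.0224, 0.1486]
ee_rot: [[-0.09, -0.996, -0.001], [-0.996, 0.09, -0.001], [0.001, 0.001, -1.0]]
wrist_force: [-0.9, 1.1, 5.9]
gripper_width: 0.004
```

```bash
python3 -m jog '{"delta_pos":[[0,0,0],[0,0,0],[0,0,0],[0,0,0],[0,0,0],[0,0,0],[0,0,0],[0,0,0],[0,0,0],[0,0,0]],"rot":[[0,0,0],[0,0,0],[0,0,0],[0,0,0],[0,0,0],[0,0,0],[0,0,0],[0,0,0],[0,0,0],[0,0,0]],"grip":[0,0,0,0,0,0,0,0,0,0]}'
python3 -m jog '{"delta_pos":[[0,0,0],[0,0,0],[0,0,0],[0,0,0],[0,0,0],[0,0,0],[0,0,0],[0,0,0],[0,0,0],[0,0,0]],"rot":[[0,0,0],[0,0,0],[0,0,0],[0,0,0],[0,0,0],[0,0,0],[0,0,0],[0,0,0],[0,0,0],[0,0,0]],"grip":[0,0,0,0,0,0,0,0,0,0]}'
python3 - <<'E'
from h import *
b=cap('side','s3');s=r.sense();print(s['tcp_pos'],s['wrist_force'],s['time_s'])
w=cv2.resize(b['frame'][150:400,180:420],None,fx=2.4,fy=2.4,interpolation=2);cv2.imwrite('pics/s3c.png',w[:,:,::-1])
E
```

```text
time_s: 4.12
tcp_pos: [0.6105, 0.0225, 0.1492]
ee_rot: [[-0.09, -0.996, -0.0], [-0.996, 0.09, -0.001], [0.001, 0.0, -1.0]]
wrist_force: [-0.5, 1.7, 6.5]
gripper_width: 0.008
time_s: 4.95
tcp_pos: [0.6105, 0.0225, 0.1492]
ee_rot: [[-0.09, -0.996, -0.0], [-0.996, 0.09, -0.001], [0.001, 0.0, -1.0]]
wrist_force: [-0.6, 1.7, 5.1]
gripper_width: 0.001
[0.61054012 0.02246079 0.14920716] [-1.92515981  2.81678165  6.1261362 ] 5.0
```

View pics/s3c.png

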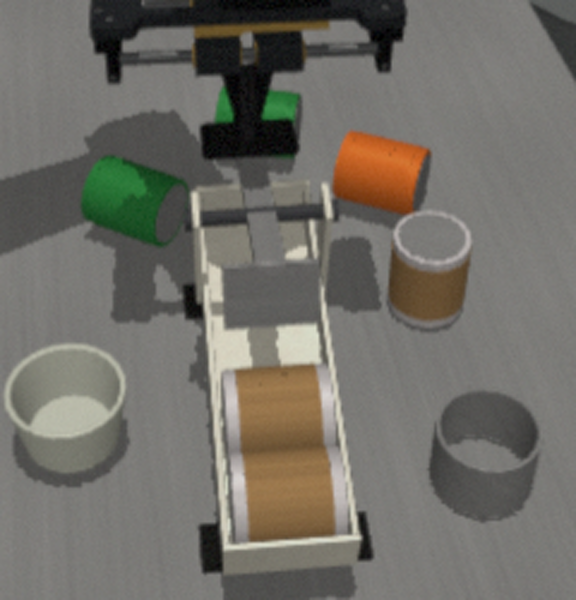

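Both cans, at (280,405) and (290,490), are in the trough against the end wall, and the lane above the gate is empty. Now I'll raise slowly so the lever comes up with the fingers, then back off.

```bash
python3 -m jog '{"delta_pos":[[0,0,5],[0,0,6],[0,0,6],[0,0,6],[0,0,6],[0,0,6],[0,0,6],[0,0,6],[0,0,8],[0,0,10]],"rot":[[0,0,0],[0,0,0],[0,0,0],[0,0,0],[0,0,0],[0,0,0],[0,0,0],[0,0,0],[0,0,0],[0,0,0]],"grip":[0,0,0,0,0,0,0,0,0,0]}'
python3 -m jog '{"delta_pos":[[0,0,20],[0,0,20],[0,0,15],[0,0,0],[0,0,0],[0,0,0],[0,0,0],[0,0,0]],"rot":[[0,0,0],[0,0,0],[0,0,0],[0,0,0],[0,0,0],[0,0,0],[0,0,0],[0,0,0]],"grip":[0,0,0,0,0,0,0,0]}'
python3 - <<'E'
from h import *
b=cap('side','s4');s=r.sense();print(s['tcp_pos'],s['wrist_force'],s['time_s'])
w=cv2.resize(b['frame'][120:400,170:420],None,fx=2.1,fy=2.1,interpolation=2);cv2.imwrite('pics/s4c.png',w[:,:,::-1])
a=load('side0');d=cv2.absdiff(a['frame'],b['frame']).max(2)
for n,(u0,v0,u1,v1) in dict(paddle=(262,176,306,202),gate=(272,272,312,292),spare=(342,238,378,286),cutter=(358,314,408,364),ramekin=(182,296,234,346)).items():print(n,d[v0:v1,u0:u1].mean())
E
```

```text
time_s: 5.83
tcp_pos: [0.6102, 0.0231, 0.2132]
ee_rot: [[-0.09, -0.996, -0.002], [-0.996, 0.09, 0.0], [-0.0, 0.002, -1.0]]
wrist_force: [0.1, 0.2, -0.3]
gripper_width: 0.005
time_s: 6.5
tcp_pos: [0.6103, 0.0228, 0.2673]
ee_rot: [[-0.09, -0.996, -0.002], [-0.996, 0.09, -0.0], [0.001, 0.002, -1.0]]
wrist_force: [-0.1, 0.1, -0.4]
gripper_width: 0.002
[0.61035794 0.02277184 0.26745979] [-0.13673034 -0.34962176  0.57941599] 6.55
paddle 8.94055944055944
gate 20.62625
spare 10.726273148148149
cutter 9.4116
ramekin 12.511923076923077
```

View pics/s4c.png

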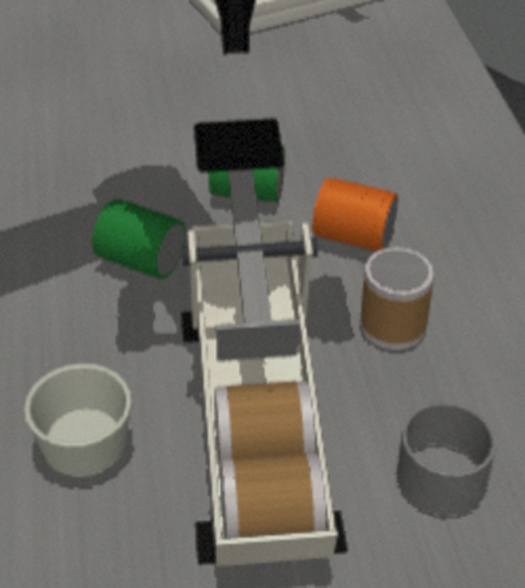

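The paddle is back at full-frame pixel (284,189) and the gate at (292,282), the same as at the start. Both cans lie behind the shut gate, the bystanders haven't moved, and the fingers are well clear.

```bash
python3 -c "
from station import finish_job
print(finish_job())"
```

```text
the job is handed in; nothing more can be done
None
```

I pressed the paddle down with the shut fingertips and held it down until both cans had rolled into the trough. I then raised the fingers gradually so the lever came back up and the gate shut behind them, and handed the job in at about 6.6 s.

**Last picture:**
- Both cans lie against each other at the low end.
- The paddle and gate are within about 2 px of where they started.
- The spare can, ring cutter, ramekin and the green and orange look-alikes look unmoved.
- The fingers are clear, about 80 mm above the paddle.

**Forces:** the highest reading was about 6.5 N, on the paddle while holding it down. It dropped to about zero after release.

**One check disagreed:** comparing the first and last pictures by pixel gave a larger difference at the gate (20.6) than elsewhere (9 to 13). I put this down to the can no longer showing behind it, but didn't test that separately. I judged the cans' final position from the picture and did not measure it in the rack's frame.

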